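# Wind up the specimen stage and lock it

## Robot

A 7-joint arm with a two-finger parallel gripper is mounted at the origin on the work surface. World frame = base frame: x ahead of the robot, y to its left, z up, the work surface at z = 0. Lengths are in mm, angles in rad, forces in N, time in s.
With the tool pointing down it reaches from about 425 to 925 mm from the base axis. Payload 6.8 kg.
Tool frame: the origin (TCP) lies at the centre of the arm's flange, where the gripper is bolted on; the fingertips stand 182 mm ahead of it and the grasp point (between the pads) lies 163 mm ahead of it; z points along the fingers, x is the direction in which the jaws open and shut, and the axes are right-handed (so a half turn about z gives the same grasp; the last joint's range is limited). The gripper opens to 88 mm and grips with 3 to 60 N. Pads are 20 mm wide; open, the fingers measure 115 mm over their backs; the gripper's body (75 mm by 178 mm) begins 61 mm behind the grasp point.
Start: joints at [-1.239, 0.477, 0.022, 1.555, -0.011, 1.109, -0.083], TCP at [287.387, 610.779, 404.664] pointing down, gripper open.
Joint ranges: [-2.96, 2.96], [-0.34, 2.1], [-1.41, 1.46], [0.24, 2.44], [-1.37, 4.51], [0.17, 1.92], [-2.96, 2.96]. Speed limits (rad/s): [2.39, 2.39, 3.14, 3.14, 3.14, 3.14, 3.14].

## Interface

Orientations are given as a rotation vector (axis times angle).
In Python, from workcell import arm gives the robot as it stands.
- The arm moves only by the tool drive_tool, never from a script. Its argument "targets" is a list of rows, each a list of 2 entries, a list of its own where there are three numbers: the shift along the tool's x, y, z normalised to -1 to 1, where 1 is 2.5 cm, then the turn about the tool's z normalised to -1 to 1, where 1 is 10 degrees. In form: [[[x, y, z], spin], ...]. A call has 1 to 5 rows; each row shifts and turns the commanded pose from where the row before left it, along the tool's axes as they then stand; what a row does not reach is not made up. A row lasts 1/8 s, in which the tool goes at most 62.5 mm and 10.7 degrees, less where a joint would pass 70% of its speed; a pose out of reach is approached as far as the arm can. A call with a number of a shift or a turn outside -1 to 1 is refused whole. A call with a gripper value outside its range is refused whole. "gripper" is the gripper command: -1 is fully open, 1 is shut, values between are in proportion, set as the call begins (left out, the last holds). The fingers move at their own pace and stop on an object; "grip_force" is the grip in N (left out, the last holds). Time passes only in rows, so rows that do not move let the fingers close. It gives the time, the measured TCP pose, the force and the opening at its end, in the units of the state.
- arm.get_state(): the state, without advancing time (a new reading comes with each control period).
- arm.read_camera(name): name is "side" or "top" or "wrist"; returns the picture (480x640x3 uint8, red, green, blue); there is no depth.
- arm.camera_info(name): a dict with "K" (3x3 intrinsics, pixels), "dist" ([k1, k2, p1, p2, k3] as OpenCV has them; the pictures are not rectified), "R" (3x3) and "t" (3): a world point X has camera coordinates R X + t. Camera axes: x right, y down, z forward; pixel columns grow to the right and rows downward; lengths in mm; the calibration is good to about 2 mm. A picture is of the moment at which its call begins: read the wrist's pose just before it. camera_info takes no time and is no camera call; for the wrist camera it gives the pose at the moment of the call.
- arm.finish_job(): hands the job in, once; it reports no verdict.
Trained networks look in the newest picture that a camera, given by its name, has taken for a name from the list of things; names that differ only in an ending like _2 or _b are one class to them, and where a whole thing is asked for, a point or a joint stands for the part that bears it (a point fixed in the world has none). Each returns a list of dicts, best first, with "score" (0 to 1); they miss things now and then, are a little off and sometimes report something else, mostly with a low value. They report only what shows in the picture. A call takes as long as a camera call.
- arm.search_frame(thing, camera): "location" ([row, column] in pixels, amid what is visible of it).
- arm.silhouettes(thing, camera): "region" (480x640 bool, what is visible of it) and "location" ([row, column] in pixels, amid what is visible of it).
The state is a dict: "time": time; "q": joint angles; "joint_vel": joint speeds; "joint_efforts": joint torques, N m; "tool_pos": TCP position; "orientation": TCP orientation; "ft_force": force on the tool from outside, world axes, zero at the start; "wrist_torque": the same for the moment, N m; "opening": finger opening in mm.
Only numpy, scipy, OpenCV 4.12 (cv2) and the standard library are available. Lean on these libraries where they do the work, as an engineer would, in place of code of your own. Each camera call takes 0.05 s, during which the arm holds its last target. There are 200 camera calls.

## Task

Take hold of the blue sleeve and crank the specimen stage up, anticlockwise seen from above, until the crank comes up gently against the red stop; then press the sleeve fully down so that its pin drops between the red stop and the yellow catch and keeps the stage up, and only then let go. The stage is heavy and winds itself back, so never let go of the sleeve on the way; do not force the crank against the stop (keep under 30 N) and leave the bottle, the slide box and the canister where they are.

Things in the scene. Friction and masses are not known exactly. Their poses are not given: they have to be found in the camera images.
- crank_axis (a point): Point on the vertical crank axis at the top face of the white gearbox (180 x 180 mm, 60 mm high). Its x axis is the direction in which the crank arm points when crank = 0; z is up. Along its y stand the stage (160 to 270 mm from here, below 170 mm height) and a column with a camera head (from 180 mm, 385 mm high).
- ring_centre (a point): On the crank axis, on top of a 160 mm aluminium ring. On the ring, 60 mm from the axis: a red stop 22 mm high and, before it in winding direction, a yellow catch 8 mm high. Their place differs each time and is not given by this frame: the pin meets the red stop at crank = 3.7 to 5.25, to be felt or seen. The raised pin passes over the catch; lowered, it can go back 6 to 9 mm from the stop to the catch.
- stage_mid (a point): Top face, mid, of the black stage plate (120 x 105 mm) with a glass slide on it; 62 mm above the table when down, rises 13 mm per rad of crank.
- crank (a joint): Angle of the steel crank arm (sleeve 60 mm from the axis), rad; 0 = stage down (start), grows anticlockwise seen from above. The stage's weight pulls it back at every angle with 0.15 to 0.4 N m (3 to 7 N at the sleeve, friction included); let go, it runs back to 0 unless the pin is locked. Lightly on the stop means 5 to 15 N more than that.
- sleeve: Blue upright grip sleeve, 24 mm across, 60 mm high, with a flange 36 mm across and 5 mm thick at its lower end. It spins freely about its vertical axis, so the hand need not turn with the crank. Origin at its centre, half-way up (142 mm above the table when raised). The crank arm beneath it has its top at 102 mm.
- lock (a joint): How far the sleeve, with the spindle and the 10 mm brass pin under it, is pressed down, m; 0 = raised (start), 0.010 = fully down. Moving it takes 4 to 5 N at 20 mm/s; it stays where it is left. Raised, the pin's lower end is 11 mm above the ring; on top of the yellow catch it goes down only 3 mm.
- oil_mid (a point): Amber oil bottle, 38 mm across, 75 mm high; point half-way up. Leave alone.
- slidebox_mid (a point): Blue slide box with white lid, 87 x 102 mm, 36 mm high; point half-way up. Leave alone.
- canister_mid (a point): Grey objective canister, 42 mm across, 58 mm high; point half-way up. Leave alone.

How it is judged (in metres and radians):
On the way, in this order (a step that is already met when the one before it is completed fails the run):
1. stage wound up past the catch with the sleeve still raised and held (value of joint crank above 3.5 rad and value of joint lock below 0.004 m and contact force between the fingers and sleeve above 0.5 N), for 0.1 s.
2. sleeve pressed down, pin behind the catch (value of joint crank above 3.5 rad and value of joint lock above 0.0075 m), for 0.2 s.
At the end, for the whole second after the job is handed in: The stage stays up by itself: crank beyond 3.5 rad and at rest (under 0.1 rad/s), held by the pin behind the yellow catch, the sleeve at least 7.5 mm down of its 10 mm (all of step 2 and not (velocity of joint crank below -0.1 rad/s) and velocity of joint crank below 0.1 rad/s); the robot touches nothing.
It fails at once if sleeve let go with the stage up and not locked (value of joint crank above 0.5 rad and value of joint lock below 0.0065 m and contact force between the fingers and sleeve below 0.2 N).
It fails at once if crank forced against the stop (over 30 N) (contact force between crank and stopring above 30 N).
It fails at once if bottle, slide box or canister moved more than 20 mm or tipped (distance of any of oil_mid, slidebox_mid, canister_mid from where it was at the start of the episode above 0.02 m or angle between any of oil_mid, slidebox_mid, canister_mid's own z axis and vertical above 0.4 rad).
It also fails if it takes over 72 s, if anything falls off the work surface, if the arm or the gripper's body presses on something with over 40 N, if the wrist force passes 120 N, or if a joint passes its speed limit or range.

## Working session

There is one attempt and no reset: what is moved stays moved. The work goes in short steps, Python scripts to look and compute and a tool call to move; the robot and the scene stay as the last step left them, time stands still between calls to the robot, and variables do not carry over. Pictures are saved under pics/ and viewed, about 8 in all and at most 12, crops included, and the job is handed in when it is done.

Besides the shell and the picture viewer there is one more tool, called after "Request:" as name([rows], argument=value, ...), one row to a line, values as JSON. drive_tool: Moves the arm, as the interface text tells. Its arguments: {"type":"object","properties":{"targets":{"type":"array","items":{"type":"array"}},"gripper":{"type":"number"},"grip_force":{"type":"number"}},"required":["targets"]}

```bash
ls; mkdir -p pics
cat > h.py <<'E'
import numpy as np, cv2
from workcell import arm
def ray(cam,rc):
    i=arm.camera_info(cam);K=np.array(i["K"],float);R=np.array(i["R"]);t=np.array(i["t"])
    p=cv2.undistortPoints(np.array([[[rc[1],rc[0]]]],float),K,np.array(i["dist"],float))[0,0]
    d=R.T@np.array([p[0],p[1],1]);return -R.T@t,d/np.linalg.norm(d)
def tri(rays):
    A=sum(np.eye(3)-np.outer(d,d) for o,d in rays);b=sum((np.eye(3)-np.outer(d,d))@o for o,d in rays)
    X=np.linalg.solve(A,b);return X,[np.linalg.norm((np.eye(3)-np.outer(d,d))@(X-o)) for o,d in rays]
def atz(r,z): o,d=r;return o+d*(z-o[2])/d[2]
def proj(cam,X):
    i=arm.camera_info(cam);r,_=cv2.Rodrigues(np.array(i["R"],float))
    return cv2.projectPoints(np.array(X,float).reshape(-1,3),r,np.array(i["t"],float),np.array(i["K"],float),np.array(i["dist"],float))[0].reshape(-1,2)
def save(cam,n):
    im=arm.read_camera(cam);cv2.imwrite("pics/"+n,im[:,:,::-1]);return im
E
python3 - <<'E'
from h import *
s=arm.get_state();print({k:np.round(v,3) for k,v in s.items()})
a=save("side","s1.png");b=save("top","t1.png")
cv2.imwrite("pics/st1.png",np.vstack([cv2.resize(x,(0,0),fx=.625,fy=.625) for x in(a,b)])[:,:,::-1])
for c in("side","top"):
  o=-np.array(arm.camera_info(c)["R"]).T@np.array(arm.camera_info(c)["t"]);print(c,o)
for th in["sleeve","ring_centre","crank_axis","stage_mid","crank","oil_mid","slidebox_mid","canister_mid"]:
  R=[]
  for c in("side","top"):
    r=arm.search_frame(th,c);print(th,c,[(np.round(x["location"]),round(x["score"],2)) for x in r[:2]])
    if r:R.append(ray(c,r[0]["location"]))
  if len(R)==2:print("   ",tri(R))
E
```

```text
pics
{'time': np.float64(0.0), 'q': array([-1.239,  0.478,  0.022,  1.556, -0.011,  1.109, -0.083]), 'joint_vel': array([-0.002, -0.002, -0.   ,  0.001, -0.002, -0.   ,  0.   ]), 'joint_efforts': array([ 0.0000e+00, -5.8288e+01,  1.5350e+00, -2.7260e+01, -5.4000e-02,
        1.7000e-02,  0.0000e+00]), 'tool_pos': array([287.274, 610.513, 403.701]), 'orientation': array([ 2.652e+00,  1.683e+00, -2.000e-03]), 'ft_force': array([0.054, 1.024, 0.41 ]), 'wrist_torque': array([-0.023, -0.017,  0.008]), 'opening': np.float64(87.763)}
side [1047.09106577  540.60457858  781.5373393 ]
top [ 469.74314901  -85.62287951 1239.95584148]
sleeve side [(array([237., 344.]), 0.71), (array([294., 446.]), 0.58)]
sleeve top [(array([248., 292.]), 0.7)]
    (array([572.43884963, -61.06598838, 134.33666297]), [np.float64(6.901157155665654), np.float64(6.901157155665642)])
ring_centre side [(array([295., 448.]), 0.82)]
ring_centre top [(array([272., 201.]), 0.84)]
    (array([505.98700114, 134.74488663, 100.17635764]), [np.float64(24.826520823977685), np.float64(24.826520823977674)])
crank_axis side [(array(
[... 575 characters left out ...]
64(4.331794735794193), np.float64(4.331794735794122)])
oil_mid side [(array([282., 241.]), 0.86)]
oil_mid top [(array([149., 348.]), 0.81)]
    (array([ 779.19806358, -166.23134483,   31.53784617]), [np.float64(1.8776162904276206), np.float64(1.8776162904276907)])
slidebox_mid side [(array([182., 311.]), 0.61)]
slidebox_mid top [(array([321., 472.]), 0.61)]
    (array([ 431.1041357 , -421.22837903,   20.63400332]), [np.float64(2.05553991354052), np.float64(2.0555399135403505)])
canister_mid side [(array([221., 234.]), 0.95)]
canister_mid top [(array([193., 456.]), 0.64)]
    (array([ 692.43951569, -388.86283262,   17.20668581]), [np.float64(4.540530849186621), np.float64(4.540530849186747)])
```

View pics/t1.png

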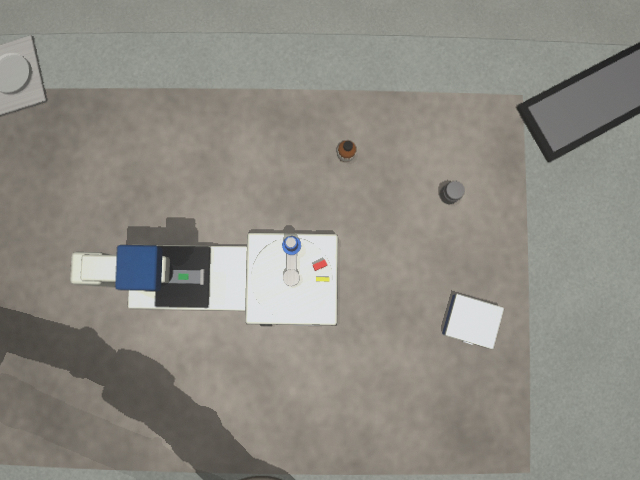

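View pics/s1.png

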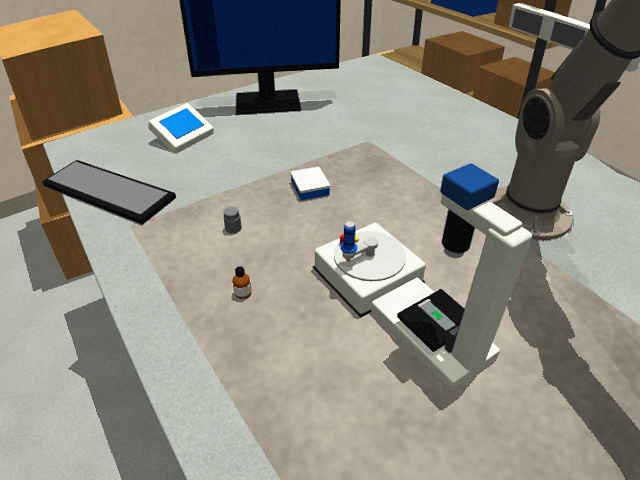

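The top view shows the hub near (277,291), the sleeve near (244,292), the red stop near (265,320) and the yellow catch near (279,322). In the top view up is +x and left is +y. The side view agrees: sleeve (237,350), and the tall column with its head near (200,480). The network's ring and crank_axis hits land on the stage instead. The stop angle comes out at about 4.8–5.1.

Next I raise the tool above the column and turn it so that tool x lies along world x.

Request:
drive_tool([
  [[0,0,-1],1],
  [[0,0,-1],1],
  [[0,0,-1],1],
  [[0,0,-1],1],
  [[0,0,-1],1],
], gripper=-1)

```text
time: 1.52
tool_pos: [287.3, 610.7, 530.6]
orientation: [-3.116, -0.396, 0.0]
ft_force: [-0.4, -0.6, -0.0]
opening: 87.7
```

Request:
drive_tool([
  [[0,0,-1],1],
  [[0,0,-1],0.5],
  [[0,0,-1],0],
  [[0,0,-1],0],
  [[0,0,0],0],
])

```text
time: 2.15
tool_pos: [287.6, 610.7, 631.6]
orientation: [-3.138, 0.006, -0.002]
ft_force: [-0.2, -0.0, 0.5]
opening: 87.7
```

Run:
```python
from h import *
s=arm.get_state();print(s["tool_pos"],s["orientation"],s["q"])
print("hub",atz(ray("top",(277,291)),108),"sleevetop",atz(ray("top",(243.5,291.5)),172),"side sl top",atz(ray("side",(225,350)),172))
print("red",atz(ray("top",(265,320)),95),"yel",atz(ray("top",(279,322)),85))
print("column head corners",[atz(ray("top",p),385) for p in((246,117),(290,160))], "stagecol", atz(ray("top",(268,95)),300))
print("gearbox",[atz(ray("top",p),60)for p in((233,247),(325,337))])
```

```text
[287.57053164 610.67560901 631.63930537] [-3.13793698e+00  5.64303941e-03 -2.31510156e-03] [-1.40552154  0.37959293  0.27834812  1.22199428 -0.10216471  1.54947905
 -1.1478934 ]
hub [514.44221213 -55.49073437 108.        ] sleevetop [571.50390297 -57.13597871 172.        ] side sl top [572.43442828 -55.01319476 172.        ]
red [ 538.47034487 -109.94276133   95.        ] yel [ 512.27448973 -114.28575559   85.        ]
column head corners [array([544.15089432, 187.8266648 , 385.        ]), array([482.3257374 , 123.00144862, 385.        ])] stagecol [516.2431278  248.83058403 300.        ]
gearbox [array([601.78086521,  33.9059534 ,  60.        ]), array([ 424.10138884, -145.06890836,   60.        ])]
```

Request:
drive_tool([
  [[0.45,1,0],0],
  [[0.45,1,0],0],
  [[0.45,1,0],0],
  [[0.45,1,0],0],
  [[0.45,1,0],0],
])

```text
time: 2.78
tool_pos: [343.5, 484.5, 628.3]
orientation: [3.14, -0.005, -0.001]
ft_force: [0.5, -0.4, -0.3]
opening: 88.1
```

Request:
drive_tool([
  [[0.45,1,0],0],
  [[0.45,1,0],0],
  [[0.45,1,0],0],
  [[0.45,1,0],0],
  [[0.45,1,0],0],
])

```text
time: 3.4
tool_pos: [399.6, 358.7, 629.6]
orientation: [-3.141, 0.006, -0.0]
ft_force: [0.7, -0.2, -0.2]
opening: 87.9
```

Request:
drive_tool([
  [[0.45,1,0],0],
  [[0.45,1,0],0],
  [[0.45,1,0],0],
  [[0.45,1,0],0],
  [[0.45,1,0],0],
])

```text
time: 4.03
tool_pos: [455.2, 233.4, 629.6]
orientation: [-3.141, 0.006, -0.0]
ft_force: [0.4, 0.0, 0.3]
opening: 87.9
```

Request:
drive_tool([
  [[0.45,1,0],0],
  [[0.45,1,0],0],
  [[0.45,1,0],0],
  [[0.45,1,0],0],
  [[0.45,1,0],0],
])

```text
time: 4.65
tool_pos: [510.8, 108.2, 629.6]
orientation: [-3.141, 0.006, -0.0]
ft_force: [-1.0, -0.3, -0.3]
opening: 87.6
```

Request:
drive_tool([
  [[0.45,1,0],0],
  [[0.45,1,0],0],
  [[0.45,1,0],0],
  [[0.45,1,0],0],
  [[0.45,1,0],0],
])

```text
time: 5.28
tool_pos: [566.4, -16.9, 629.6]
orientation: [-3.141, 0.006, -0.0]
ft_force: [0.7, -0.0, -0.7]
opening: 87.7
```

Request:
drive_tool([
  [[0.1,0.85,0],0],
  [[0,0.8,0],0],
  [[0,0,0],0],
])

```text
time: 5.65
tool_pos: [568.2, -58.9, 629.8]
orientation: [3.141, -0.011, 0.0]
ft_force: [-0.2, 1.0, -0.4]
opening: 87.5
```

```bash
cat > w.py <<'E'
from h import *
import sys,json
n=sys.argv[1];s=arm.get_state();print(s["tool_pos"],s["orientation"]);save("wrist",n)
L=[]
for th in("sleeve","crank","ring_centre"):
  r=arm.search_frame(th,"wrist");print(th,[(np.round(x["location"],1),round(x["score"],2)) for x in r[:2]])
  if r and th=="sleeve":
    o,d=ray("wrist",r[0]["location"]);json.dump([list(o),list(d)],open(n+".json","w"));print("at z160",atz((o,d),160))
E
python3 w.py w1.png
```

```text
[568.1860017  -58.90144779 629.77473987] [ 3.14139943e+00 -1.13001508e-02  3.63006624e-04]
sleeve [(array([183.5, 319.1]), 0.77), (array([248.8, 449.5]), 0.72)]
at z160 [575.29898661 -43.21719614 160.        ]
crank [(array([185.1, 298.3]), 0.84)]
ring_centre [(array([ 94.5, 275.2]), 0.63)]
```

Request:
drive_tool([
  [[0.15,-0.1,1],0],
  [[0,0,1],0],
  [[0,0,1],0],
  [[0,0,1],0],
  [[0,0,1],0],
])

```text
time: 6.48
tool_pos: [572.6, -52.7, 503.8]
orientation: [-3.141, 0.002, -0.0]
ft_force: [-0.3, 0.0, 1.0]
opening: 87.8
```

Request:
drive_tool([
  [[0,0,1],0],
  [[0,0,1],0],
  [[0,0,0],0],
])

```text
time: 6.85
tool_pos: [572.2, -52.7, 453.1]
orientation: [3.142, -0.003, -0.006]
ft_force: [0.3, -0.8, 0.5]
opening: 87.3
```

```bash
python3 w.py w2.png
python3 - <<'E'
from h import *
import json
print(tri([tuple(map(np.array,json.load(open(f"w{i}.png.json")))) for i in(1,2)]))
E
```

```text
[572.15563067 -52.66133907 453.06136486] [ 3.14151803e+00 -2.87090048e-03 -5.81793515e-03]
sleeve [(array([219.4, 320.8]), 0.65), (array([229.4, 318.4]), 0.25)]
at z160 [578.54303401 -44.48765735 160.        ]
crank [(array([224.9, 294.6]), 0.89)]
ring_centre [(array([107.9, 262.8]), 0.95)]
(array([576.67498542, -41.2218898 , 175.46873607]), [np.float64(1.5849210148234267), np.float64(1.5849210148234012)])
```

View pics/w2.png

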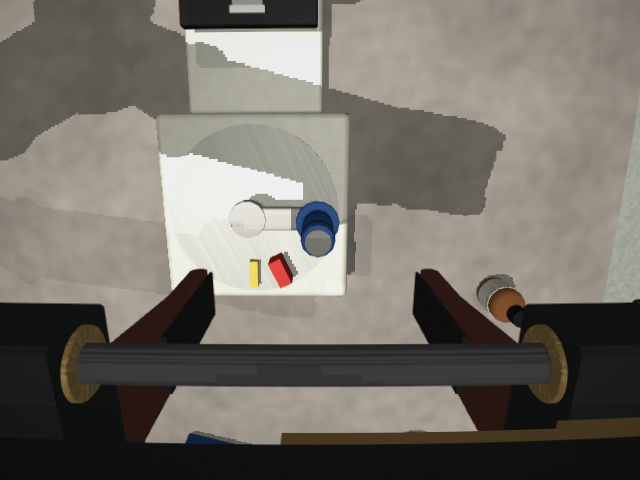

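The wrist view shows the sleeve top at (242,318), its flange at (218,318), the hub at (218,247), the yellow catch at (273,254) and the red stop at (270,280). The network's point lies amid the whole visible sleeve, so it is lower than the top. I'll measure from the top disc instead.

Run:
```python
from h import *
im=cv2.imread("pics/w2.png")
P=[atz(ray("wrist",p),z) for p,z in(((242,318),172),((218,318),117),((218,247),108),((270,280),95),((273,254),82))]
print(np.round(P,1)); h=P[2]
o=h.copy()
for p in P[3:]: v=p-np.array([514,-56,0]);print(np.degrees(np.arctan2(v[1],v[0]))%360*np.pi/180,np.hypot(*v[:2]))
i=arm.camera_info("wrist");print(-np.array(i["R"]).T@i["t"])
# sleeve top: top camera + wrist
print(tri([ray("top",(243.5,291.5)),ray("wrist",(242,318)),ray("side",(225,350))]))
```

```text
[[ 576.9  -58.3  172. ]
 [ 577.6  -53.1  117. ]
 [ 517.9  -54.8  108. ]
 [ 543.5 -105.8   95. ]
 [ 517.7 -113.3   82. ]]
5.2468998532947895 57.84899341839865
4.776553379881145 57.43460245755129
[573.63693826  14.7141247  435.71613526]
(array([573.49972303, -56.97663291, 171.63766773]), [np.float64(1.9578054828028786), np.float64(3.695484941407769), np.float64(2.073351303684337)])
```

Request:
drive_tool([
  [[0.1,0.17,1],0],
  [[0,0,1],0],
  [[0,0,1],0],
  [[0,0,1],0],
  [[0,0,1],0],
])

```text
time: 7.68
tool_pos: [575.7, -58.1, 330.0]
orientation: [-3.141, 0.005, -0.003]
ft_force: [0.3, -0.2, -1.0]
opening: 87.9
```

Request:
drive_tool([
  [[0,0,0.6],0],
  [[0,0,0.15],0],
  [[0,0,0],0],
])

```text
time: 8.05
tool_pos: [575.4, -58.3, 311.6]
orientation: [-3.142, 0.005, -0.002]
ft_force: [-0.0, -0.8, 0.0]
opening: 87.8
```

Run:
```python
from h import *
a=save("side","s3.png");b=save("wrist","w3.png")
cv2.imwrite("pics/c3.png",np.hstack([cv2.resize(a[160:320,260:440],(405,360)),cv2.resize(b,(395,360))])[:,:,::-1])
```

```text
(no output)
```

View pics/c3.png

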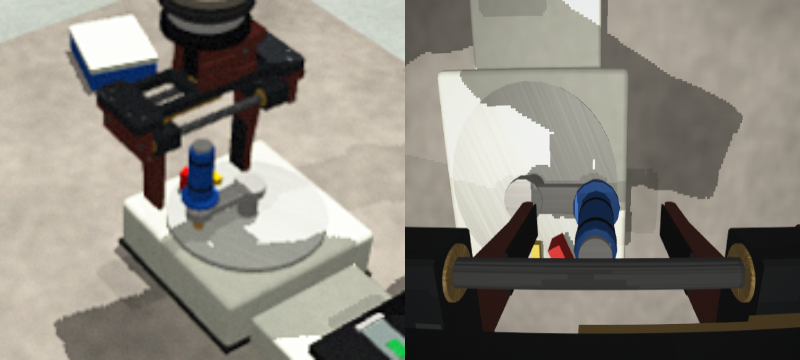

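The picture pair shows the sleeve centred between the open fingers (wrist crop: sleeve ≈(597,205), fingers 535 and 662) with nothing in the way. I close the gripper.

Request:
drive_tool([
  [[0,0,0],0],
  [[0,0,0],0],
  [[0,0,0],0],
  [[0,0,0],0],
  [[0,0,0],0],
], gripper=1, grip_force=40)

```text
time: 8.78
tool_pos: [575.1, -58.2, 310.9]
orientation: [-3.142, 0.006, -0.0]
ft_force: [-0.8, 0.4, -0.6]
opening: 41.4
```

Request:
drive_tool([
  [[0,0,0],0],
  [[0,0,0],0],
  [[0,0,0],0],
])

```text
time: 9.15
tool_pos: [574.5, -58.3, 310.7]
orientation: [-3.141, 0.006, 0.003]
ft_force: [-3.2, 0.5, 2.5]
opening: 23.5
```

Gripped: opening 23.5 mm and small forces. I work out the arc increments in tool units (tool x = world x, tool y = −world y).

Run:
```python
import numpy as np
s=.12
for k in range(0,42,5):
  print(k,round(k*s,2),[[round(2.4*(np.cos((j+1)*s)-np.cos(j*s)),2),round(-2.4*(np.sin((j+1)*s)-np.sin(j*s)),2)] for j in range(k,k+5)])
```

```text
0 0.0 [[np.float64(-0.02), np.float64(-0.29)], [np.float64(-0.05), np.float64(-0.28)], [np.float64(-0.09), np.float64(-0.27)], [np.float64(-0.12), np.float64(-0.26)], [np.float64(-0.15), np.float64(-0.25)]]
5 0.6 [[np.float64(-0.18), np.float64(-0.23)], [np.float64(-0.2), np.float64(-0.2)], [np.float64(-0.23), np.float64(-0.18)], [np.float64(-0.25), np.float64(-0.15)], [np.float64(-0.26), np.float64(-0.12)]]
10 1.2 [[np.float64(-0.27), np.float64(-0.09)], [np.float64(-0.28), np.float64(-0.05)], [np.float64(-0.29), np.float64(-0.02)], [np.float64(-0.29), np.float64(0.01)], [np.float64(-0.28), np.float64(0.05)]]
15 1.8 [[np.float64(-0.28), np.float64(0.08)], [np.float64(-0.26), np.float64(0.11)], [np.float64(-0.25), np.float64(0.15)], [np.float64(-0.23), np.float64(0.17)], [np.float64(-0.21), np.float64(0.2)]]
20 2.4 [[np.float64(-0.18), np.float64(0.22)], [np.float64(-0.15), np.float64(0.24)], [np.float64(-0.12), np.float64(0.26)], [np.float64(-0.09), np.float64(0.27)], [np.float64(-0.06), np.float64(0.28)]]
25 3.0 [[np.float64(-0.02), np.float64(0.29)], [np.float64(0.01), np.float64(0.29)], [np.float64(0.05), np.float64(0.28)], [np.float64(0.08), np.float64(0.28)], [np.float64(0.11), np.float64(0.27)]]
30 3.6 [[np.float64(0.14), np.float64(0.25)], [np.float64(0.17), np.float64(0.23)], [np.float64(0.2), np.float64(0.21)], [np.float64(0.22), np.float64(0.18)], [np.float64(0.24), np.float64(0.16)]]
35 4.2 [[np.float64(0.26), np.float64(0.13)], [np.float64(0.27), np.float64(0.09)], [np.float64(0.28), np.float64(0.06)], [np.float64(0.29), np.float64(0.03)], [np.float64(0.29), np.float64(-0.01)]]
40 4.8 [[np.float64(0.28), np.float64(-0.04)], [np.float64(0.28), np.float64(-0.08)], [np.float64(0.27), np.float64(-0.11)], [np.float64(0.25), np.float64(-0.14)], [np.float64(0.23), np.float64(-0.17)]]
```

Request:
drive_tool([
  [[-0.02,-0.29,0],0],
  [[-0.05,-0.28,0],0],
  [[-0.08,-0.27,0],0],
  [[-0.12,-0.26,0],0],
  [[-0.15,-0.25,0],0],
])

```text
time: 9.78
tool_pos: [564.9, -26.1, 310.8]
orientation: [3.138, -0.008, 0.003]
ft_force: [2.4, -6.7, -4.9]
opening: 23.2
```

Request:
drive_tool([
  [[-0.18,-0.23,0],0],
  [[-0.2,-0.2,0],0],
  [[-0.23,-0.18,0],0],
  [[-0.25,-0.15,0],0],
  [[-0.26,-0.12,0],0],
])

```text
time: 10.4
tool_pos: [537.7, -2.9, 311.0]
orientation: [3.14, -0.007, 0.007]
ft_force: [5.6, -3.5, -8.3]
opening: 23.3
```

Request:
drive_tool([
  [[-0.27,-0.09,0],0],
  [[-0.28,-0.05,0],0],
  [[-0.29,-0.02,0],0],
  [[-0.29,0.01,0],0],
  [[-0.28,0.05,0],0],
])

```text
time: 11.02
tool_pos: [502.7, 1.0, 311.0]
orientation: [3.141, -0.004, 0.007]
ft_force: [5.8, 0.6, -9.2]
opening: 23.4
```

Request:
drive_tool([
  [[-0.28,0.08,0],0],
  [[-0.26,0.11,0],0],
  [[-0.25,0.15,0],0],
  [[-0.23,0.17,0],0],
  [[-0.21,0.2,0],0],
])

```text
time: 11.65
tool_pos: [471.6, -15.6, 310.9]
orientation: [-3.14, 0.003, -0.005]
ft_force: [2.6, 5.9, -7.0]
opening: 23.5
```

Request:
drive_tool([
  [[-0.18,0.22,0],0],
  [[-0.15,0.24,0],0],
  [[-0.12,0.26,0],0],
  [[-0.09,0.27,0],0],
  [[-0.06,0.28,0],0],
])

```text
time: 12.28
tool_pos: [455.4, -47.2, 310.8]
orientation: [-3.139, 0.003, 0.002]
ft_force: [-3.2, 7.4, 1.8]
opening: 23.7
```

Request:
drive_tool([
  [[-0.02,0.29,0],0],
  [[0.01,0.29,0],0],
  [[0.05,0.28,0],0],
  [[0.08,0.28,0],0],
  [[0.11,0.27,0],0],
])

```text
time: 12.9
tool_pos: [460.2, -83.3, 310.4]
orientation: [-3.139, 0.004, 0.006]
ft_force: [-5.2, 4.7, 2.6]
opening: 23.5
```

Request:
drive_tool([
  [[0.14,0.25,0],0],
  [[0.17,0.23,0],0],
  [[0.2,0.21,0],0],
  [[0.22,0.18,0],0],
  [[0,0,0],0],
])

```text
time: 13.52
tool_pos: [478.6, -106.1, 310.3]
orientation: [-3.141, 0.006, 0.004]
ft_force: [-4.2, -0.1, -0.6]
opening: 23.7
```

Run:
```python
from h import *
s=arm.get_state();p=s["tool_pos"]-[514,-56,0];print(s["tool_pos"],s["ft_force"],np.arctan2(p[1],p[0])%(2*np.pi),np.hypot(*p[:2]))
a=save("side","s4.png");b=save("wrist","w4.png")
cv2.imwrite("pics/c4.png",np.hstack([cv2.resize(a[160:320,260:440],(405,360)),cv2.resize(b,(395,360))])[:,:,::-1])
```

```text
[ 478.58177137 -106.11908268  310.34418337] [-4.24585585 -0.09767049 -0.55312707] 4.097192847950769 61.37078594664548
```

View pics/c4.png

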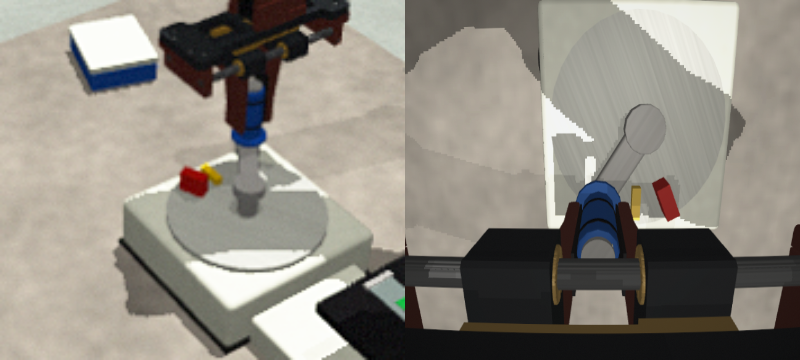

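The picture shows the crank at about 4.1, with the sleeve held and raised. The yellow catch comes next and the red stop just beyond it. I go on to 4.68, then in fine steps.

Request:
drive_tool([
  [[0.24,0.16,0],0],
  [[0.26,0.13,0],0],
  [[0.27,0.09,0],0],
  [[0.28,0.06,0],0],
  [[0.29,0.03,0],0],
])

```text
time: 14.25
tool_pos: [511.7, -118.1, 310.2]
orientation: [-3.141, 0.006, 0.005]
ft_force: [-6.9, 0.2, -0.2]
opening: 23.9
```

Request:
drive_tool([
  [[0.1,0,0],0],
  [[0.1,0,0],0],
  [[0.1,-0.01,0],0],
])

```text
time: 14.62
tool_pos: [519.2, -117.9, 310.2]
orientation: [3.142, -0.006, -0.005]
ft_force: [-6.9, -0.6, -0.9]
opening: 23.5
```

Request:
drive_tool([
  [[0.1,-0.02,0],0],
  [[0.08,-0.02,0],0],
])

```text
time: 14.88
tool_pos: [523.7, -117.2, 310.3]
orientation: [3.141, -0.007, -0.004]
ft_force: [-5.8, -1.8, -1.4]
opening: 23.4
```

Request:
drive_tool([
  [[0.06,-0.02,0],0],
  [[0.06,-0.02,0],0],
])

```text
time: 15.12
tool_pos: [526.6, -116.5, 310.3]
orientation: [3.14, -0.007, -0.004]
ft_force: [-5.4, -2.4, -2.3]
opening: 23.6
```

Request:
drive_tool([
  [[0.06,-0.01,0],0],
  [[0.06,-0.02,0],0],
])

```text
time: 15.38
tool_pos: [529.6, -115.8, 310.3]
orientation: [3.14, -0.007, -0.004]
ft_force: [-5.8, -3.3, -2.3]
opening: 23.8
```

Request:
drive_tool([
  [[0.05,-0.01,0],0],
  [[0.04,-0.01,0],0],
])

```text
time: 15.62
tool_pos: [530.6, -115.9, 310.1]
orientation: [3.141, -0.008, -0.01]
ft_force: [-12.8, -4.5, 5.5]
opening: 23.5
```

Request:
drive_tool([
  [[0,0,0],0],
  [[0,0,0],0],
])

```text
time: 15.88
tool_pos: [530.5, -115.9, 310.2]
orientation: [3.141, -0.008, -0.01]
ft_force: [-12.2, -3.4, 4.8]
opening: 23.5
```

Run:
```python
from h import *
s=arm.get_state();print(s["tool_pos"],s["ft_force"])
a=save("side","s5.png");b=save("wrist","w5.png")
cv2.imwrite("pics/c5.png",np.hstack([cv2.resize(a[160:320,260:440],(405,360)),cv2.resize(b[180:420,280:543],(395,360))])[:,:,::-1])
```

```text
[ 530.49660018 -115.89602724  310.16122803] [-12.17076012  -3.40612464   4.82127522]
```

View pics/c5.png

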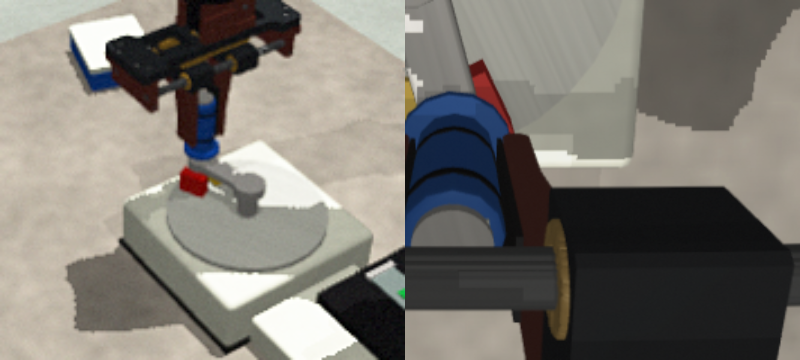

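The sleeve is at the red stop: the crank is at about 4.98, and the force stepped from 6 to 12 N and holds. I press down at 20 mm/s.

Request:
drive_tool([
  [[0,0,0.1],0],
  [[0,0,0.1],0],
  [[0,0,0.1],0],
  [[0,0,0.1],0],
], grip_force=50)

```text
time: 16.48
tool_pos: [530.5, -116.1, 300.7]
orientation: [3.141, -0.009, -0.009]
ft_force: [-14.1, -2.7, 11.3]
opening: 23.3
```

Request:
drive_tool([
  [[0,0,0.08],0],
  [[0,0,0.06],0],
  [[0,0,0],0],
])

```text
time: 16.85
tool_pos: [530.6, -116.7, 300.1]
orientation: [-3.139, 0.01, 0.008]
ft_force: [-25.4, 0.4, 43.3]
opening: 23.5
```

Fully down: 10.1 mm travel, then a hard bottom. I ease off the stop and the down-force, and let the pin come back to the catch while holding.

Request:
drive_tool([
  [[-0.06,0,-0.06],0],
  [[-0.06,0,-0.02],0],
])

```text
time: 17.1
tool_pos: [529.2, -116.0, 300.6]
orientation: [3.141, -0.008, -0.0]
ft_force: [-6.2, -2.0, 10.6]
opening: 23.3
```

Request:
drive_tool([
  [[-0.08,0.02,0],0],
  [[-0.08,0.02,0],0],
  [[-0.06,0.01,0],0],
  [[0,0,0],0],
])

```text
time: 17.6
tool_pos: [524.9, -116.8, 300.7]
orientation: [3.141, -0.007, 0.004]
ft_force: [-4.7, -2.5, 10.6]
opening: 23.4
```

Request:
drive_tool([
  [[-0.06,0.01,0],0],
  [[-0.06,0.01,0],0],
  [[-0.04,0,0],0],
  [[0,0,0],0],
])

```text
time: 18.1
tool_pos: [521.3, -117.2, 300.7]
orientation: [3.14, -0.007, 0.005]
ft_force: [-2.6, -2.0, 8.6]
opening: 23.2
```

Run:
```python
from h import *
a=save("side","s6.png")
cv2.imwrite("pics/c6.png",cv2.resize(a[190:310,280:430],(750,600),interpolation=cv2.INTER_CUBIC)[:,:,::-1])
```

```text
(no output)
```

View pics/c6.png

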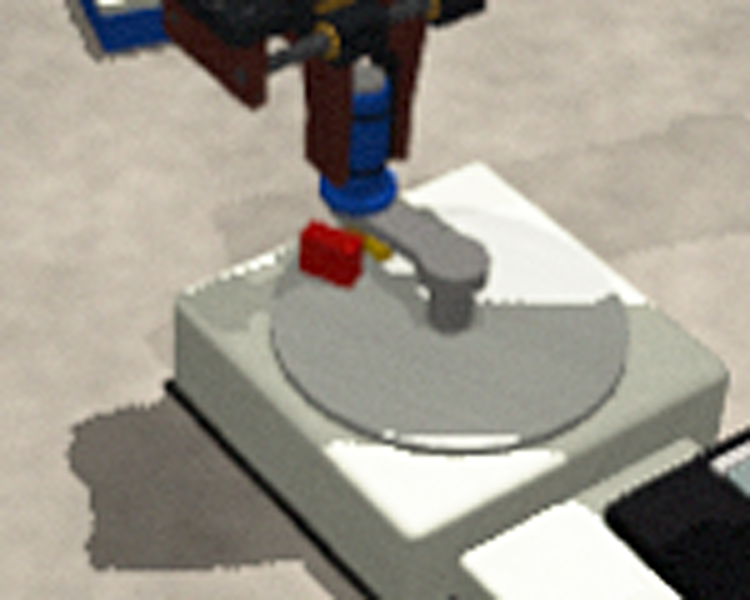

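The sleeve's flange at (357,190) now sits on the arm, with the pin between red (330,253) and yellow (375,245). One more small step back to feel the catch.

Request:
drive_tool([
  [[-0.04,0,0],0],
  [[-0.02,0,0],0],
  [[0,0,0],0],
])

```text
time: 18.52
tool_pos: [520.6, -117.1, 300.7]
orientation: [3.14, -0.006, 0.009]
ft_force: [3.0, -3.7, 5.7]
opening: 23.0
```

The force reversed (+3 N), so the catch carries the load. Release.

Request:
drive_tool([
  [[0,0,0],0],
  [[0,0,0],0],
  [[0,0,0],0],
  [[0,0,0],0],
  [[0,0,0],0],
], gripper=-1)

```text
time: 19.15
tool_pos: [519.0, -116.2, 299.3]
orientation: [-3.142, 0.005, 0.0]
ft_force: [-0.1, 0.0, -0.3]
opening: 70.0
```

Request:
drive_tool([
  [[0,0,0],0],
  [[0,0,0],0],
  [[0,0,-0.5],0],
  [[0,0,-1],0],
  [[0,0,-1],0],
])

```text
time: 19.77
tool_pos: [519.1, -116.5, 363.3]
orientation: [3.141, -0.006, 0.0]
ft_force: [-0.3, 0.5, -0.3]
opening: 87.7
```

Request:
drive_tool([
  [[0,0,-1],0],
  [[0,0,-1],0],
  [[0,0,-1],0],
  [[0,0,-0.5],0],
  [[0,0,0],0],
])

```text
time: 20.4
tool_pos: [519.2, -116.4, 450.2]
orientation: [-3.141, 0.005, -0.003]
ft_force: [0.7, 1.0, -0.7]
opening: 87.7
```

Run:
```python
from h import *
s=arm.get_state();print(s["tool_pos"],s["ft_force"],s["opening"])
a=save("side","s7.png");b=save("wrist","w7.png")
cv2.imwrite("pics/c7.png",np.hstack([cv2.resize(a[160:320,260:440],(405,360)),cv2.resize(b,(395,360))])[:,:,::-1])
```

```text
[ 519.16608233 -116.40323516  450.18224274] [ 0.66447475  1.01102385 -0.65414529] 87.65427768903004
```

View pics/c7.png

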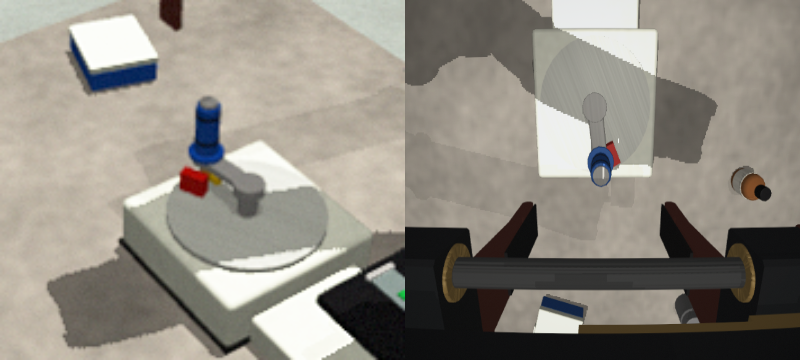

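The picture shows the sleeve released and down, with the crank still at about 4.8 next to the red stop. The gripper is clear and the bottle, slide box and canister look undisturbed. I hand in.

```bash
python3 -c "
from h import *
print(arm.finish_job(), arm.get_state()['time'])"
```

```text
the job is handed in; nothing more can be done
the job is handed in; nothing more can be done
```

The stage is cranked up and locked, and I handed the job in at about 20.5 s of the 72 s; no verdict was reported.

- **Winding:** I gripped the sleeve with 40 N and wound the crank anticlockwise. It met the red stop at about 4.98 rad, where the force at the hand went from 6 N to about 12 N.
- **Locking:** I pressed the sleeve down 10.1 mm to its hard bottom. At that moment the hand force reached about 43 N vertically and 25 N sideways. By my estimate about 19 N of that was on the stop, under the 30 N limit but more than the light touch I intended, so I eased off at once.
- **Letting go:** Still holding the sleeve, I let the crank come back about 9 to 10 mm until the force reversed, which showed the catch was carrying the load. Then I released and raised the hand.

**Last checks:** After release the crank stayed at about 4.8 rad with the sleeve down, the hand was 150 mm clear and its force reading was near zero. The bottle, slide box and canister looked undisturbed in the picture, but I did not measure them again.

**Disagreements:**
- The networks' first finds for the ring and the crank axis fell on the stage, so I measured those from the pictures myself.
- The wrist and top cameras differed by about 5 mm in x on where the sleeve stood, and the grip tolerated that.

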